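# Nudge a thrust disc into its recess and swing the keeper over it

## Task

Push the brass disc across the top of the aluminium housing with the fingers until it drops into the round recess and lies flat on its floor. Then push the red keeper round by its pin, all the way to its stop over the disc. Do not lift the disc off the housing, and leave the other things on the bench where they are.

Things in the scene. Friction and masses are not known exactly. Their poses are not given: they have to be found in the camera images.
- housing: aluminium bearing housing fixed to the bench: flat block 120 (x) x 210 (y) x 30 (z) mm on a grey flange 8 mm high, 6 mm wider all round. Origin: centre of its underside; flat top face at z = 30 mm. In its frame the recess is at x 0, y +45 mm, the keeper pivot at x 0, y +85.5 mm; the disc starts on the top face at x -25 to 25, y -35 to -20 mm, clear of the recess.
- seat (a point): centre of the floor of the round blind recess in the housing's top face: 53 mm wide, 9 mm deep, with a plain square rim. Axes as the housing's.
- thrust_disc: loose brass disc, 50 mm across, 8 mm thick, 0.13 kg, lying flat on the housing's top face at the start. Origin: centre of its underside; z is its axis. Seated, its underside is on the recess floor and its top 1 mm below the housing's top face.
- keeper (a joint): angle of the red keeper bar about its upright pivot, rad, counter-clockwise from above positive: 0 = closed at its stop, lying along the housing's -y over the recess; 1.57 = open, along the housing's +x; 1.65 = open stop. Starts open (1.2 to 1.57), clear of the recess; light friction (about 1 N at the pin), stays where it is left.
- keeper_pin (a point): centre of the top end of the dark steel pin standing on the keeper bar, 37 mm from the pivot axis; pin 10 mm across, from 6 to 24 mm above the housing's top face; push this. The bar is 14 mm wide, reaches 43 mm from the pivot and runs 2 to 6 mm above the top face: it passes over the seated disc, not over one that stands proud.
- keeper_pivot (a point): pivot axis of the keeper at the height of the housing's top face; a steel screw head 11 mm across stands 9 mm high there, in a round red boss 18 mm across and 6 mm high.
- marker: loose black and blue marker pen, 133 mm long, 17 mm thick, lying; bystander. Origin: centre of underside.
- hex_key: loose bent hex key, 114 x 36 mm, 8 mm thick, lying; bystander. Origin: centre of underside.
- bolt: loose dark bolt standing on its head, 19 mm across, 41 mm high; bystander. Origin: centre of underside.
- cast_foot: loose small grey casting, 38 x 45 mm, 50 mm high, standing; bystander. Origin: centre of underside.
- file: loose flat file with a wooden handle, 253 mm long, 23 mm high, lying; bystander. Origin: centre of underside.
Things that resemble listed ones, but are neither listed nor needed, are in the scene too. Of the things like the thrust_disc, leave any that is green; of the rest the larger one is meant.

How it is judged (in metres and radians):
On the way, in this order (a step that is already met when the one before it is completed fails the run):
1. the disc has dropped into the recess and lies flat there while the keeper is still open (horizontal distance between thrust_disc and seat below 0.004 m and z of thrust_disc in the frame of seat below 0.002 m and angle between thrust_disc's own z axis and vertical below 0.06 rad and value of joint keeper above 0.8 rad), for 0.2 s.
2. the keeper is swung over the disc to its stop (value of joint keeper below 0.12 rad), for 0.2 s.
At the end, for the whole second after the job is handed in: the disc lies at rest in the recess, within 4 mm of its centre, its underside within 2 mm of the floor and level within 0.06 rad; the keeper stands within 0.12 rad of its closed stop (horizontal distance between thrust_disc and seat below 0.004 m and z of thrust_disc in the frame of seat below 0.002 m and angle between thrust_disc's own z axis and vertical below 0.06 rad and linear speed of thrust_disc below 0.02 m/s and value of joint keeper below 0.12 rad); the robot touches nothing.
It fails at once if the disc is lifted more than 10 mm off the housing's top face (z of thrust_disc in the frame of seat above 0.019 m).
It fails at once if the disc falls off the housing (height (world z) of thrust_disc below 0.012 m).
It fails at once if a bystander is moved more than 25 mm (distance of any of marker, hex_key, cast_foot, bolt, file from where it was at the start of the episode above 0.025 m).
It also fails if it takes over 48 s, if anything falls off the work surface, if the arm or the gripper's body presses on something with over 40 N, if the wrist force passes 120 N, or if a joint passes its speed limit or range.

## Robot

A 6-joint arm with a two-finger parallel gripper is mounted at the origin on a cart in front of the work surface, level with it; the furniture and walls round the work are solid. World frame = base frame: x ahead of the robot, y to its left, z up, the work surface at z = 0. Lengths are in m, angles in degrees, forces in N, time in s.
With the tool pointing down it reaches from about 0.375 to 0.9 m from the base axis. Payload 3.1 kg.
Tool frame: the origin (TCP) lies at the very end of the fingers, on their centre line; the grasp point (between the pads) lies 19 mm behind it; z points along the fingers, y is the direction in which the jaws open and shut (so a half turn about z gives the same grasp; the last joint's range is limited). The gripper opens to 87 mm and grips with 3 to 60 N. Pads are 19 mm wide; open, the fingers measure 117 mm over their backs; the gripper's body (75 mm by 190 mm) begins 51 mm behind the grasp point.
Start: joints at [62.023, 30.224, 82.088, -0, 67.689, -10.227], TCP at [0.191, 0.595, 0.223] pointing down, gripper open.
Joint ranges: [-176.69, 176.69], [-43.24, 126.21], [12.49, 139.97], [-82, 262], [0, 151.66], [-163.58, 163.58]. Speed limits (degrees/s): [159.86, 159.86, 180, 180, 180, 180].

## Interface

Orientations are given as a 3x3 rotation matrix whose columns are the frame's x, y, z axes.
In Python, from rig import readout, capture, camera_model, bot, spot_in, regions_of gives the robot as it stands.
- The arm moves only by the tool send_rows, never from a script. Its argument "moves" is a list that holds one entry, the list of rows, each a list of 7 numbers: the turn, a rotation vector about the tool's x, y, z in degrees, then the shift along the tool's x, y, z in cm, then the opening, from -1 (shut) to 1 (fully open). A call has exactly 5 rows; each row shifts and turns the commanded pose from where the row before left it, along the tool's axes as they then stand; what a row does not reach is not made up. A row lasts 1/10 s, in which the tool goes at most 50 mm and 8.59 degrees, less where a joint would pass 70% of its speed; a pose out of reach is approached as far as the arm can. A call with a gripper value outside its range is refused whole. The fingers move at their own pace and stop on an object; the grip force is fixed at half the most. Time passes only in rows, so rows that do not move let the fingers close, or fill a call up. It gives the time, the measured TCP pose, the force and the opening at its end, in the units of the state.
- readout.read_state(): the state, without advancing time (a new reading comes with each control period).
- capture(name): name is "scene" or "top" or "wrist"; returns the picture (400x640x3 uint8, blue, green, red); there is no depth.
- camera_model(name): a dict with "camera_matrix" (3x3 intrinsics, pixels), "pose" (4x4, takes a point from camera to world coordinates). Camera axes: x right, y up, looking along -z (the intrinsics and any distortion apply to the point x, -y, -z); pixel columns grow to the right and rows downward; lengths in m; the calibration is good to about 2 mm. A picture is of the moment at which its call begins: read the wrist's pose just before it. camera_model takes no time and is no camera call; for the wrist camera it gives the pose at the moment of the call.
- bot.hand_in(): hands the job in, once; it reports no verdict.
Trained networks look in the newest picture that a camera, given by its name, has taken for a name from the list of things; names that differ only in an ending like _2 or _b are one class to them, and where a whole thing is asked for, a point or a joint stands for the part that bears it (a point fixed in the world has none). Each returns a list of dicts, best first, with "p" (0 to 1); they miss things now and then, are a little off and sometimes report something else, mostly with a low value. They report only what shows in the picture. A call takes as long as a camera call. They do not tell look-alikes from the thing itself.
- spot_in(camera, thing): "location" ([x, y, z] in m, in world coordinates, good to about 4 mm: the middle of the surface that is visible of it).
- regions_of(camera, thing): "mask" (400x640 bool, what is visible of it).
The state is a dict: "time_s": time; "joint_positions": joint angles; "qvel": joint speeds; "tau": joint torques, N m; "position": TCP position; "tcp_rot": TCP orientation; "force": force on the tool from outside, world axes, zero at the start; "moment": the same for the moment, N m; "opening": opening from 0.0 (shut) to 1.0 (fully open).
Only numpy, scipy, OpenCV 4.12 (cv2) and the standard library are available. Lean on these libraries where they do the work, as an engineer would, in place of code of your own. Each camera call takes 0.05 s, during which the arm holds its last target. There are 200 camera calls.

## Working session

There is one attempt and no reset: what is moved stays moved. The work goes in short steps, Python scripts to look and compute and a tool call to move; the robot and the scene stay as the last step left them, time stands still between calls to the robot, and variables do not carry over. Pictures are saved under pics/ and viewed, about 8 in all and at most 12, crops included, and the job is handed in when it is done.

Besides the shell and the picture viewer there is one more tool, called after "Request:" as name(argument=value, ...) on one line, values as JSON. send_rows: Moves the arm, as the interface text tells. Its arguments: {"type":"object","properties":{"moves":{"type":"array","items":{"type":"array","items":{"type":"array","items":{"type":"number"}}}}},"required":["moves"]}

```bash
mkdir -p pics
cat > h.py <<'E'
import numpy as np, cv2
from rig import readout, capture, camera_model, bot, spot_in, regions_of
def ray(cam,px,z):
    m=camera_model(cam);K=np.array(m["camera_matrix"]);T=np.array(m["pose"])
    u=np.linalg.solve(K,[px[0],px[1],1.]);d=T[:3,:3]@np.array([u[0],-u[1],-u[2]]);o=T[:3,3]
    return o+d*(z-o[2])/d[2]
def proj(cam,p):
    m=camera_model(cam);K=np.array(m["camera_matrix"]);T=np.array(m["pose"])
    c=T[:3,:3].T@(np.array(p)-T[:3,3]);q=K@[c[0],-c[1],-c[2]];return q[:2]/q[2]
E
python3 - <<'E'
from h import *
s=readout.read_state();print(s["time_s"],s["position"],np.round(s["tcp_rot"],3).tolist(),s["opening"])
for c in ["top","scene"]:
    im=capture(c);cv2.imwrite(f"pics/{c}0.png",im)
    print(c,{k:(np.round(v,4).tolist() if not isinstance(v,str) else v) for k,v in camera_model(c).items()})
    for t in ["housing","thrust_disc","keeper","keeper_pin","keeper_pivot","bolt","cast_foot","file","marker","hex_key"]:
        print(t,[(np.round(d["location"],3).tolist(),round(d["p"],2),np.round(proj(c,d["location"])).tolist()) for d in spot_in(c,t)][:4])
E
```

```text
0.0 [0.1901656  0.59458129 0.22155725] [[-0.952, 0.305, -0.001], [0.305, 0.952, -0.002], [0.0, -0.002, -1.0]] 1.0000690494966487
top {'camera_matrix': [[372.43, 0.0, 316.3441], [0.0, 372.43, 200.3279], [0.0, 0.0, 1.0]], 'pose': [[-0.0089, 0.9873, -0.1583, 0.4091], [-0.9999, -0.0079, 0.0069, -0.0268], [0.0056, 0.1584, 0.9874, 1.0597], [0.0, 0.0, 0.0, 1.0]]}
housing [([0.547, -0.055, 0.029], 0.61, [324.0, 210.0])]
thrust_disc [([0.606, 0.131, 0.008], 0.82, [259.0, 191.0]), ([0.555, -0.088, 0.042], 0.62, [336.0, 206.0]), ([0.414, -0.081, 0.006], 0.5, [334.0, 258.0])]
keeper []
keeper_pin []
keeper_pivot [([0.548, -0.055, 0.03], 0.83, [324.0, 210.0]), ([0.464, -0.291, 0.019], 0.41, [409.0, 239.0])]
bolt []
cast_foot [([0.623, 0.259, 0.045], 0.63, [211.0, 183.0])]
file [([0.747, -0.066, 0.011], 0.94, [327.0, 143.0]), ([0.588, 0.011, 0.039], 0.45, [300.0, 195.0])]
marker [([0.462, -0.293, 0.014], 0.79, [409.0, 240.0])]
hex_key []
scene {'camera_matrix': [[465.9131, 0.0, 315.2979], [0.0, 465.9131, 196.0096], [0.0, 0.0, 1.0]], 'pose': [[0.3653, 0.747, -0.5555, -0.0387], [-0.9309, 0.2945, -0.2161, -0.252], [0.0022, 0.596, 0.803, 0.9235], [0.0, 0.0, 0.0, 1.0]]}
housing [([0.532, -0.062, 0.03], 0.92, [328.0, 218.0]), ([0.463, -0.294, 0.016], 0.22, [418.0, 279.0])]
thrust_disc [([0.554, -0.093, 0.034], 0.7, [344.0, 214.0]), ([0.414, -0.08, 0.004], 0.53, [317.0, 268.0]), ([0.603, 0.131, 0.007], 0.53, [266.0, 178.0])]
keeper [([0.591, 0.011, 0.035], 0.63, [308.0, 188.0])]
keeper_pin []
keeper_pivot [([0.538, -0.063, 0.032], 0.87, [330.0, 215.0])]
bolt [([0.539, 0.23, 0.017], 0.65, [218.0, 183.0])]
cast_foot [([0.616, 0.259, 0.038], 0.84, [221.0, 152.0])]
file [([0.748, -0.072, 0.014], 0.74, [361.0, 158.0]), ([0.461, -0.298, 0.016], 0.36, [420.0, 281.0])]
marker [([0.459, -0.297, 0.018], 0.57, [419.0, 281.0])]
hex_key [([0.437, 0.286, 0.005], 0.61, [178.0, 210.0]), ([0.592, 0.01, 0.034], 0.2, [309.0, 188.0])]
```

Run:
```python
import cv2
a=cv2.imread("pics/top0.png")[140:290,180:440]
cv2.imwrite("pics/a.png",cv2.resize(a,None,fx=3,fy=3,interpolation=cv2.INTER_CUBIC))
```

```text
(no output)
```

View pics/a.png

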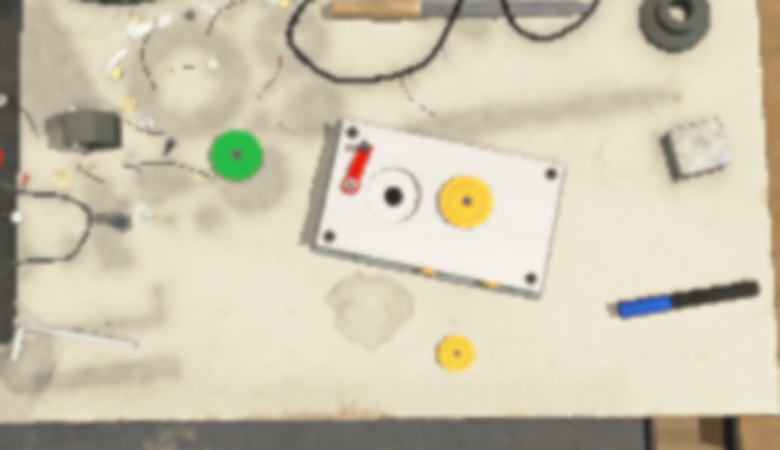

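View pics/scene0.png

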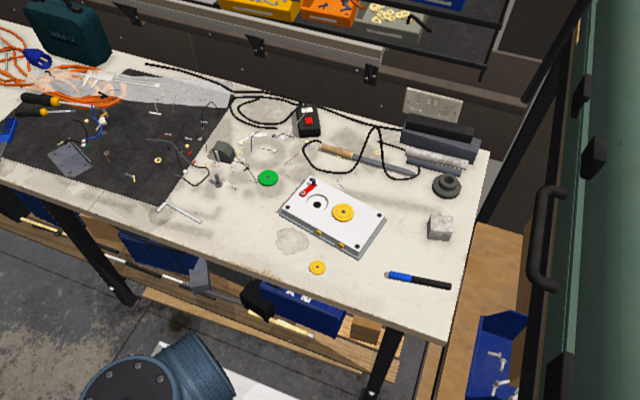

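The lookalikes in the crop are the green disc at (236,155), the small gold disc on the bench at (455,353), and the larger gold disc on the housing at (466,201). I choose the last: it isn't green, it's the larger of the rest, and it lies on the housing. The recess is at about (393,195), the pivot at (350,185) and the pin at about (363,150), with the keeper open.

Run:
```python
from h import *
c=lambda u,v:ray("top",(180+u/3,140+v/3),.03)[:2]
P=[c(340,120),c(563,168),c(540,297),c(315,247)]
print("corners",np.round(P,4).tolist(), [round(float(np.linalg.norm(P[i]-P[i-1])),3) for i in range(4)])
d=(P[0]-P[1])+(P[3]-P[2]);yaw=np.degrees(np.arctan2(d[1],d[0]))-90
d2=(P[0]-P[3])+(P[1]-P[2]);print("yaw",yaw,np.degrees(np.arctan2(d2[1],d2[0])))
print("centre",np.mean(P,0),"recess",c(393,195),"pivot",c(350,185),"disc",ray("top",(180+466/3,140+201/3),.038))
T=np.array(camera_model("wrist")["pose"]);s=readout.read_state();R=np.array(s["tcp_rot"])
print("cam in tcp",R.T@(T[:3,3]-s["position"]),(R.T@T[:3,:3]).round(3).tolist())
```

```text
corners [[0.6329, 0.0304], [0.5854, -0.1782], [0.4653, -0.1534], [0.5131, 0.0534]] [0.122, 0.214, 0.123, 0.212]
yaw -12.919469319827641 -11.279026821136672
centre [ 0.5491752  -0.06192933] recess [ 0.56111976 -0.01896738] pivot [0.57086853 0.0210677 ] disc [ 0.55379388 -0.0864194   0.038     ]
cam in tcp [ 7.20597268e-02 -1.38418602e-04 -1.62461462e-01] [[0.001, 0.965, 0.263], [1.0, -0.0, -0.001], [-0.001, 0.263, -0.965]]
```

Request:
send_rows(moves=[[[0,0,8.47,0,0,0,-0.17],[0,0,8.47,0,0,0,-0.17],[0,0,8.47,0,0,0,-0.17],[0,0,8.47,0,0,0,-0.17],[0,0,8.47,0,0,0,-0.17]]])

```text
time_s: 1.6
position: [0.1905, 0.5952, 0.2225]
tcp_rot: [[-0.493, 0.87, -0.0], [0.87, 0.493, -0.0], [-0.0, -0.0, -1.0]]
force: [-0.5, 0.9, 0.2]
opening: 0.631
```

Request:
send_rows(moves=[[[0,0,8.47,0,0,0,-0.17],[0,0,8.47,0,0,0,-0.17],[0,0,8.47,0,0,0,-0.17],[0,0,8.47,0,0,0,-0.17],[0,0,8.47,0,0,0,-0.17]]])

```text
time_s: 2.1
position: [0.1905, 0.5952, 0.2226]
tcp_rot: [[0.222, 0.975, -0.0], [0.975, -0.222, -0.0], [-0.0, -0.0, -1.0]]
force: [0.6, 1.2, -0.1]
opening: 0.42
```

Request:
send_rows(moves=[[[0,0,0,-2.86,2.46,0,-0.17],[0,0,0,-2.86,2.46,0,-0.17],[0,0,0,-2.86,2.46,0,-0.17],[0,0,0,-2.86,2.46,0,-0.17],[0,0,0,-2.86,2.46,0,-0.17]]])

```text
time_s: 2.6
position: [0.2803, 0.4279, 0.2227]
tcp_rot: [[0.215, 0.977, 0.0], [0.977, -0.215, 0.0], [0.0, 0.0, -1.0]]
force: [0.6, 1.0, -0.6]
opening: 0.416
```

Request:
send_rows(moves=[[[0,0,0,-2.86,2.46,0,-0.17],[0,0,0,-2.86,2.46,0,-0.17],[0,0,0,-2.86,2.46,0,-0.17],[0,0,0,-2.86,2.46,0,-0.17],[0,0,0,-2.86,2.46,0,-0.17]]])

```text
time_s: 3.1
position: [0.3698, 0.2616, 0.2229]
tcp_rot: [[0.215, 0.977, 0.001], [0.977, -0.215, 0.0], [0.0, 0.001, -1.0]]
force: [0.1, 0.6, -1.1]
opening: 0.415
```

Request:
send_rows(moves=[[[0,0,0,-2.86,2.46,0,-0.17],[0,0,0,-2.86,2.46,0,-0.17],[0,0,0,-2.86,2.46,0,-0.17],[0,0,0,-2.86,2.46,0,-0.17],[0,0,0,-2.86,2.46,0,-0.17]]])

```text
time_s: 3.6
position: [0.4591, 0.0953, 0.2228]
tcp_rot: [[0.216, 0.976, 0.001], [0.976, -0.216, 0.0], [0.0, 0.001, -1.0]]
force: [0.5, -0.0, 0.5]
opening: 0.415
```

Request:
send_rows(moves=[[[0,0,0,-2.86,2.46,0.4,-0.17],[0,0,0,-2.86,2.46,0.4,-0.17],[0,0,0,-2.86,2.46,0.4,-0.17],[0,0,0,-2.86,2.46,0.4,-0.17],[0,0,0,-2.86,2.46,0.4,-0.17]]])

```text
time_s: 4.1
position: [0.5483, -0.0709, 0.2025]
tcp_rot: [[0.216, 0.976, 0.0], [0.976, -0.216, -0.0], [0.0, 0.0, -1.0]]
force: [0.7, -0.3, 0.1]
opening: 0.417
```

Run:
```python
from h import *
im=capture("wrist");cv2.imwrite("pics/w1.png",im);print(camera_model("wrist")["camera_matrix"])
for t in ["thrust_disc","keeper","keeper_pin","keeper_pivot","housing"]:
    print(t,[(np.round(d["location"],4).tolist(),round(d["p"],2),np.round(proj("wrist",d["location"])).tolist()) for d in spot_in("wrist",t)][:4])
hsv=cv2.cvtColor(im,cv2.COLOR_BGR2HSV)
m=cv2.inRange(hsv,(18,110,80),(35,255,255))
for c in cv2.findContours(m,0,2)[0]:
    if cv2.contourArea(c)>400: e=cv2.fitEllipse(c);print("gold",e,ray("wrist",e[0],.038))
```

```text
[[343.99971655   0.         324.90237239]
 [  0.         343.99971655 195.26127989]
 [  0.           0.           1.        ]]
thrust_disc [([0.5544, -0.085, 0.0398], 0.84, [330.0, 188.0]), ([0.4175, -0.0804, 0.0059], 0.79, [206.0, 204.0]), ([0.5895, 0.0106, 0.0405], 0.33, [346.0, 79.0])]
keeper [([0.5883, 0.0162, 0.0375], 0.75, [346.0, 76.0])]
keeper_pin [([0.589, 0.0118, 0.0418], 0.84, [351.0, 82.0])]
keeper_pivot [([0.5511, -0.0367, 0.0255], 0.97, [322.0, 143.0])]
housing [([0.5568, -0.0361, 0.0306], 0.93, [328.0, 142.0])]
gold ((362.4632568359375, 335.791015625), (22.691547393798828, 457.6939697265625), 89.17076110839844) [ 0.54881612 -0.25168725  0.038     ]
gold ((415.3092346191406, 278.8261413574219), (16.380064010620117, 57.75361251831055), 176.44161987304688) [ 0.6163035  -0.19470307  0.038     ]
gold ((234.52886962890625, 279.7754211425781), (17.50002670288086, 58.1968879699707), 3.0053184032440186) [ 0.42966794 -0.15508669  0.038     ]
gold ((208.62359619140625, 202.19053649902344), (29.320369720458984, 31.590160369873047), 117.13822937011719) [ 0.42867402 -0.06741143  0.038     ]
gold ((335.0545349121094, 191.12210083007812), (47.5952033996582, 48.41294479370117), 76.73770904541016) [ 0.55344875 -0.08314795  0.038     ]
```

View pics/w1.png

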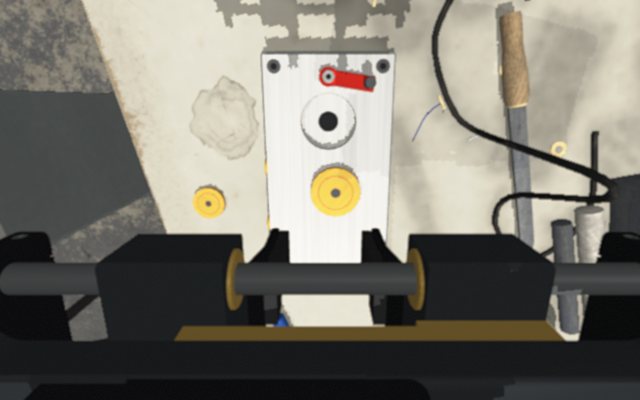

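The wrist view shows the disc at (335,191), the recess at about (328,121), the pivot at (327,76), the pin at about (371,83) and the fingertips at about (280,240) and (374,240). Next I measure everything in the housing frame.

```bash
cat >> h.py <<'E'
def meas(im):
    s=readout.read_state();R=np.array(s["tcp_rot"]);p=np.array(s["position"])
    out={}
    hsv=cv2.cvtColor(im,cv2.COLOR_BGR2HSV)
    def blobs(m):
        return [(cv2.contourArea(c),cv2.fitEllipse(c)) for c in cv2.findContours(m,0,2)[0] if len(c)>5]
    T=lambda q:(R.T@(q-p)*1000).round(1)   # in tool frame, mm
    return blobs,T,hsv
E
python3 - <<'E'
from h import *
im=cv2.imread("pics/w1.png");blobs,T,hsv=meas(im)
def sh(n,px,z): q=ray("wrist",px,z);print(n,np.round(px,1),q.round(4),T(q))
m=cv2.inRange(hsv,(0,0,0),(180,255,60));m[:,:300]=0;m[:,360:]=0;m[:90]=0;m[150:]=0
for a,e in blobs(m):
    if a>100: sh("hole",e[0],.021);print(e)
g=cv2.inRange(hsv,(18,110,80),(35,255,255));g[:160]=0;g[225:]=0;g[:,:290]=0;g[:,:300]=0
for a,e in blobs(g):
    if a>400: sh("disc",e[0],.038)
r=cv2.inRange(hsv,(0,150,80),(8,255,255))|cv2.inRange(hsv,(172,150,80),(180,255,255));r[120:]=0
for a,e in blobs(r):
    if a>150: sh("redbar",e[0],.036);print(e)
gr=cv2.cvtColor(im,cv2.COLOR_BGR2GRAY).astype(int)
for y in (60,110,160,215):
    d=np.abs(np.diff(gr[y])); L=250+np.argmax(d[250:290]);Rr=375+np.argmax(d[375:405]);
    sh("L",(L+1,y+.5),.03);sh("R",(Rr+1,y+.5),.03)
for n,px in(("screws",(274,66)),("",(383,66))): sh(n,px,.03)
sh("pivot",(327.5,76),.039)
big=cv2.resize(im[45:225,250:410],None,fx=4.5,fy=4.5,interpolation=cv2.INTER_CUBIC)[:,:720];big=cv2.resize(big,(533,600));cv2.imwrite("pics/w1b.png",big)
E
```

```text
hole [327.8 120.9] [ 0.5608 -0.0166  0.021 ] [ 53.7   2.7 181.5]
((327.849853515625, 120.87396240234375), (16.09815788269043, 16.705984115600586), 177.2452850341797)
disc [335.1 191.1] [ 0.5534 -0.0831  0.038 ] [-12.9   9.9 164.4]
redbar [343.1  78.9] [0.5823 0.0177 0.036 ] [ 91.8  16.3 166.5]
((343.06976318359375, 78.88153839111328), (16.756942749023438, 63.50838851928711), 100.9793472290039)
L [278.   60.5] [0.5279 0.0463 0.03  ] [108.1 -43.  172.6]
R [379.   60.5] [0.6178 0.0265 0.03  ] [108.1  49.1 172.4]
L [265.  110.5] [0.5048 0.0061 0.03  ] [ 63.7 -56.8 172.6]
R [392.  110.5] [ 0.6221 -0.0197  0.03  ] [ 63.8  63.3 172.4]
L [267.  160.5] [ 0.4943 -0.0405  0.03  ] [ 16.  -57.  172.5]
R [389.  160.5] [ 0.6114 -0.0662  0.03  ] [ 16.1  62.8 172.4]
L [270.  215.5] [ 0.4827 -0.0962  0.03  ] [-40.9 -56.4 172.5]
R [387.  215.5] [ 0.5999 -0.1219  0.03  ] [-40.7  63.5 172.4]
screws [274  66] [0.5231 0.0425 0.03  ] [103.3 -46.8 172.6]
 [383  66] [0.6206 0.0211 0.03  ] [103.4  53.  172.4]
pivot [327.5  76. ] [0.569 0.023 0.039] [ 94.1   2.2 163.5]
```

View pics/w1b.png

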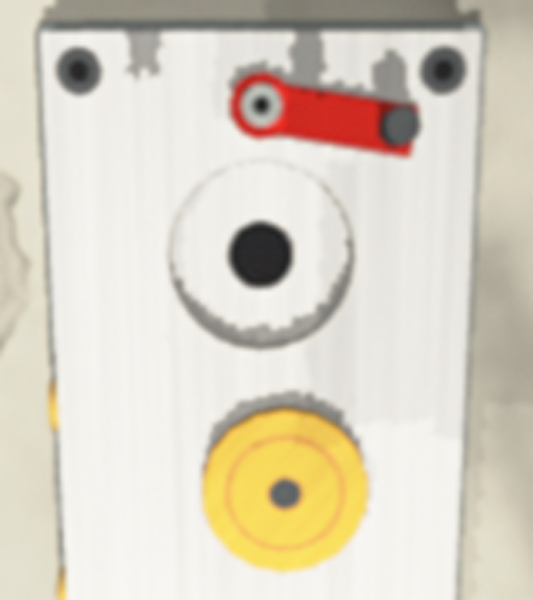

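Request:
send_rows(moves=[[[0,0,0,-0.96,0.2,2.6,-0.17],[0,0,0,-0.96,0.2,2.6,-0.17],[0,0,0,-0.96,0.2,2.6,-0.17],[0,0,0,-0.96,0.2,2.6,-0.17],[0,0,0,-0.96,0.2,2.6,-0.17]]])

```text
time_s: 4.9
position: [0.5467, -0.1172, 0.0722]
tcp_rot: [[0.214, 0.977, 0.0], [0.977, -0.214, 0.0], [0.0, 0.0, -1.0]]
force: [0.2, -0.1, -0.1]
opening: 0.414
```

Request:
send_rows(moves=[[[0,0,0,0,0,1.0,-0.17],[0,0,0,0,0,1.0,-0.17],[0,0,0,0,0,1.0,-0.17],[0,0,0,0,0,0.6,-0.17],[0,0,0,0,0,0.3,-0.17]]])

```text
time_s: 5.4
position: [0.5471, -0.1179, 0.0335]
tcp_rot: [[0.215, 0.977, 0.0], [0.977, -0.215, -0.0], [-0.0, 0.0, -1.0]]
force: [0.0, 0.6, -0.6]
opening: 0.415
```

Run:
```python
from h import *
im=capture("wrist");cv2.imwrite("pics/w2.png",im);blobs,T,hsv=meas(im);s=readout.read_state();print(s["position"],s["force"],s["opening"])
g=cv2.inRange(hsv,(18,110,80),(35,255,255))
for a,e in blobs(g):
    if a>600: print("gold",a,e,T(ray("wrist",e[0],.038)))
m=cv2.inRange(hsv,(0,0,0),(180,255,60))
for a,e in blobs(m):
    if 150<a<3000: print("dark",a,e,T(ray("wrist",e[0],.021)))
```

```text
[ 0.54701376 -0.11803672  0.03329102] [ 0.6298639   0.48733833 -0.0890375 ] 0.4146704890860577
gold 5382.0 ((476.95306396484375, 331.1509704589844), (16.568683624267578, 759.8170776367188), 89.56998443603516) [-45.9  81.1  -4.7]
gold 2760.0 ((92.23674011230469, 208.23013305664062), (55.10008239746094, 64.00554656982422), 113.99768829345703) [  22.5 -111.8   -4.7]
gold 7997.5 ((327.2246398925781, 187.3050079345703), (99.89277648925781, 101.93232727050781), 87.67522430419922) [33.   1.2 -4.7]
dark 2022.5 ((325.3731994628906, 250.21463012695312), (38.57794952392578, 209.3112335205078), 89.76020050048828) [-6.9  0.3 12.3]
dark 1305.0 ((312.0614013671875, 40.380409240722656), (38.98695755004883, 42.85709762573242), 176.93421936035156) [99.7 -6.  12.3]
dark 1191.0 ((590.6466064453125, 39.907596588134766), (36.253562927246094, 95.25341033935547), 132.2596435546875) [100.  124.5  12.3]
```

View pics/w2.png

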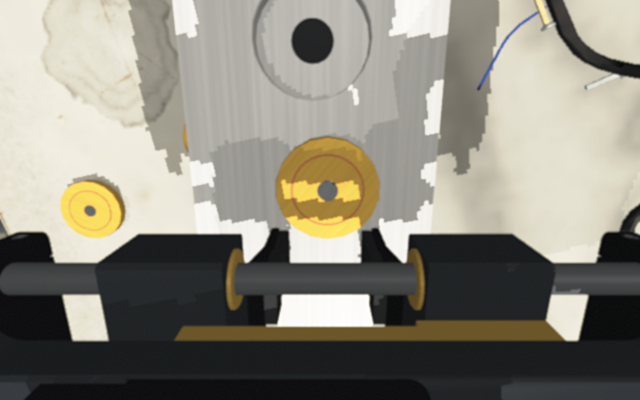

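Request:
send_rows(moves=[[[0,0,0,0.5,0,0,-0.17],[0,0,0,0.5,-0.1,0,-0.17],[0,0,0,0.5,-0.1,0,-0.17],[0,0,0,0.5,-0.1,0,-0.17],[0,0,0,0.5,-0.1,0,-0.17]]])

```text
time_s: 5.95
position: [0.5487, -0.0927, 0.0338]
tcp_rot: [[0.215, 0.977, 0.0], [0.977, -0.215, -0.0], [-0.0, 0.001, -1.0]]
force: [0.6, -0.8, 0.1]
opening: 0.411
```

Request:
send_rows(moves=[[[0,0,0,0.5,-0.1,0,-0.17],[0,0,0,0.5,-0.1,0,-0.17],[0,0,0,0.5,0,0,-0.17],[0,0,0,0.5,0,0,-0.17],[0,0,0,0.4,0,0,-0.17]]])

```text
time_s: 6.45
position: [0.5518, -0.0689, 0.0336]
tcp_rot: [[0.215, 0.977, -0.0], [0.977, -0.215, -0.0], [-0.0, -0.0, -1.0]]
force: [-0.1, -0.8, 1.5]
opening: 0.411
```

```bash
cat > m.py <<'E'
from h import *
import sys
im=capture("wrist");cv2.imwrite(f"pics/{sys.argv[1]}.png",im);blobs,T,hsv=meas(im);s=readout.read_state();print(s["time_s"],s["position"],s["force"],s["opening"])
g=cv2.inRange(hsv,(15,110,60),(35,255,255));g[235:]=0
for a,e in blobs(g):
    if a>3500: print("gold",a,e,T(ray("wrist",e[0],.038)))
m=cv2.inRange(hsv,(0,0,0),(180,255,60));m[225:]=0
for a,e in blobs(m):
    if 100<a<3000: print("dark",a,e,T(ray("wrist",e[0],.021)))
E
python3 m.py w3
```

```text
6.5 [ 0.55187761 -0.06834169  0.03358069] [ 0.81080375 -1.11188879  0.71309785] 0.41624954738492703
gold 7271.5 ((324.7894287109375, 198.8037109375), (100.29278564453125, 102.31498718261719), 3.0612857341766357) [27.2  0.  -4.4]
dark 576.0 ((324.55242919921875, 139.4483642578125), (23.51939582824707, 36.250736236572266), 86.0213851928711) [53.6 -0.1 12.6]
dark 165.5 ((415.0126647949219, 67.80940246582031), (21.257844924926758, 33.55962371826172), 67.81483459472656) [87.6 43.2 12.6]
dark 137.0 ((437.5026550292969, 35.53535079956055), (13.305440902709961, 14.078926086425781), 8.043876647949219) [101.9  52.7  12.6]
dark 149.0 ((211.49232482910156, 34.918113708496094), (13.119787216186523, 14.872249603271484), 152.36123657226562) [102.1 -53.1  12.6]
dark 2006.0 ((636.89453125, 18.430694580078125), (208.1050567626953, 307.27447509765625), 2.628200054168701) [109.2 144.2  12.6]
```

View pics/w3.png

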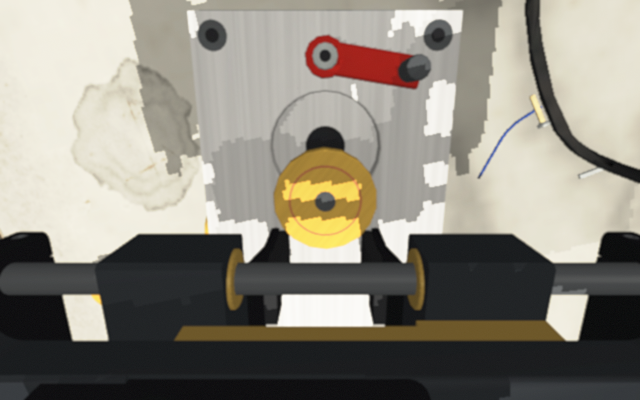

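Disc at (325,199), recess centre at about (325,145): laterally aligned, with about 23.5 mm to go.

Request:
send_rows(moves=[[[0,0,0,0.5,0,0,-0.17],[0,0,0,0.5,0,0,-0.17],[0,0,0,0.5,0,0,-0.17],[0,0,0,0.5,0,0,-0.17],[0,0,0,0.3,0,0,-0.17]]])

```text
time_s: 7.0
position: [0.5567, -0.046, 0.0334]
tcp_rot: [[0.215, 0.977, -0.0], [0.977, -0.215, 0.0], [0.0, -0.0, -1.0]]
force: [0.0, -0.4, 0.2]
opening: 0.414
```

```bash
python3 m.py w4
```

```text
7.05 [ 0.55663065 -0.04573339  0.03341778] [0.25180435 0.99585545 0.22688814] 0.41628619474597917
gold 7083.5 ((325.00347900390625, 197.0840301513672), (98.45682525634766, 98.7994384765625), 96.22746276855469) [28.1  0.1 -4.6]
dark 147.5 ((410.9510803222656, 126.80839538574219), (19.419689178466797, 28.960826873779297), 101.21815490722656) [59.9 43.1 12.4]
dark 124.0 ((216.1999053955078, 90.13101959228516), (12.205090522766113, 13.959019660949707), 134.74375915527344) [ 77.4 -52.9  12.5]
dark 115.5 ((432.8314514160156, 89.52006530761719), (12.427773475646973, 12.953556060791016), 34.92809295654297) [77.7 52.5 12.4]
dark 2392.5 ((608.1719970703125, 97.7563247680664), (159.94789123535156, 242.88497924804688), 163.3453826904297) [ 73.9 138.5  12.4]
```

View pics/w4.png

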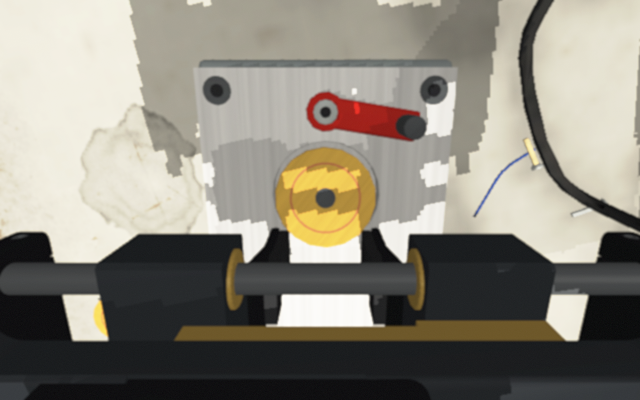

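The disc is at (325,197) in the recess ring, but it still looks about 99 px wide. Fully seated it would be about 95 px, so it's probably still tilted on the rear rim. I'll push a little further.

Request:
send_rows(moves=[[[0,0,0,0.1,0,0,-0.17],[0,0,0,0.1,0,0,-0.17],[0,0,0,0,0,0,-0.17],[0,0,0,0,0,0,-0.17],[0,0,0,0,0,0,-0.17]]])

```text
time_s: 7.55
position: [0.5571, -0.045, 0.0335]
tcp_rot: [[0.216, 0.976, -0.0], [0.976, -0.216, 0.0], [-0.0, -0.0, -1.0]]
force: [-0.2, 0.1, 0.1]
opening: 0.418
```

```bash
python3 m.py w5
```

```text
7.6 [ 0.55710677 -0.04498088  0.03355584] [0.88230115 0.39454039 0.37974807] 0.41292291662612085
gold 6802.5 ((324.34844970703125, 195.81683349609375), (95.50765991210938, 95.73246002197266), 97.41941833496094) [28.7 -0.2 -4.4]
dark 155.0 ((409.8631286621094, 129.5039825439453), (20.04156494140625, 26.437211990356445), 107.39324188232422) [58.5 42.6 12.6]
dark 116.5 ((432.0794372558594, 92.01409149169922), (12.204706192016602, 12.755480766296387), 72.12560272216797) [76.5 52.3 12.6]
dark 125.0 ((215.98361206054688, 92.9076919555664), (12.444345474243164, 13.698163986206055), 148.1664276123047) [ 76.1 -53.1  12.6]
dark 2385.0 ((605.1217651367188, 99.13719177246094), (157.06597900390625, 240.5107421875), 164.4482421875) [ 73.3 137.2  12.6]
```

Request:
send_rows(moves=[[[0,0,0,-0.6,0,0,-0.17],[0,0,0,-0.6,0,-0.2,-0.17],[0,0,0,-0.2,0,-1.5,-0.17],[0,0,0,0,0,-1.5,-0.17],[0,0,0,0,0,-1.5,-0.17]]])

```text
time_s: 8.1
position: [0.5539, -0.0593, 0.0811]
tcp_rot: [[0.216, 0.976, -0.0], [0.976, -0.216, 0.0], [-0.0, -0.0, -1.0]]
force: [-0.3, -0.1, -0.1]
opening: 0.416
```

```bash
python3 m.py w6
python3 - <<'E'
from h import *
im=cv2.imread("pics/w6.png");print(np.array(readout.read_state()["position"]))
for p,z in (((0,0),0),):pass
cv2.imwrite("pics/w6b.png",cv2.resize(im[20:230,180:460],None,fx=2.8,fy=2.8,interpolation=cv2.INTER_CUBIC))
E
```

```text
8.15 [ 0.55543192 -0.05959851  0.08336982] [-0.00291672  0.07789122  1.01456465] 0.41421766787836173
gold 4724.5 ((324.5399169921875, 153.57284545898438), (76.9453353881836, 78.15489196777344), 176.66094970703125) [41.6 -0.2 45.4]
dark 125.0 ((390.4964599609375, 95.31500244140625), (14.817366600036621, 17.75187873840332), 83.29923248291016) [75.8 41.1 62.5]
dark 2148.5 ((551.130859375, 103.28742980957031), (95.38788604736328, 217.19944763183594), 142.3076934814453) [ 71.  143.   62.9]
[ 0.55543192 -0.05959851  0.08336982]
```

View pics/w6b.png

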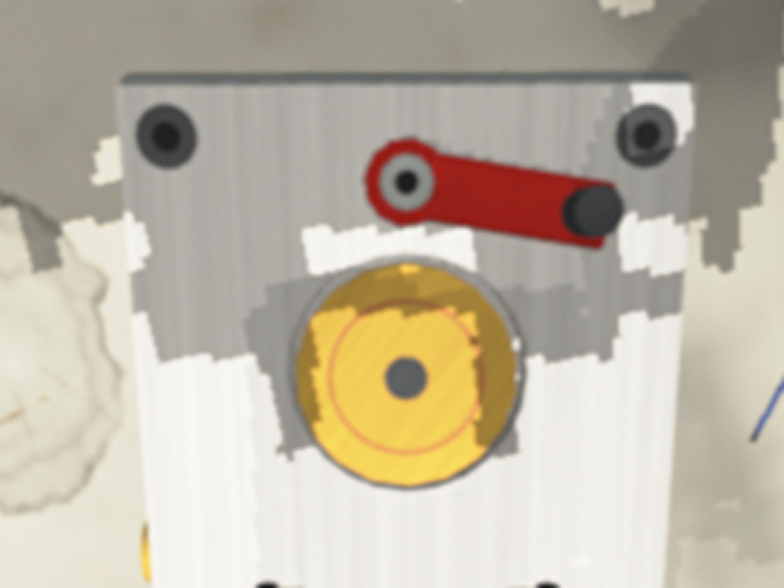

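Disc seated: gold circle centred at crop (406,377) with an even dark rim gap all round. The pivot is at (406,182) and the pin's top end at (594,212).

Run:
```python
from h import *
_,T,_=meas(cv2.imread("pics/w6.png"))
a=T(ray("wrist",(325,85),.039));b=T(ray("wrist",(392.1,95.7),.054));d=T(ray("wrist",(325,154.6),.029))
print(a,b,d,np.hypot(*(b-a)[:2]),np.degrees(np.arctan2((b-a)[1],-(b-a)[0])),readout.read_state()["position"])
```

```text
[81.2  0.  44.3] [75.1 36.  29.5] [39.6  0.  54.4] 36.51314831673653 80.3828944327713 [ 0.55543192 -0.05959851  0.08336982]
```

Request:
send_rows(moves=[[[0,0,-8,0,0,0,-0.54],[0,0,-8,0,0,0,-0.54],[0,0,-8,0,0,0,-0.54],[0,0,-8,0,0,0,-0.54],[0,0,-8,0,0,0,-0.54]]])

```text
time_s: 8.65
position: [0.5539, -0.059, 0.0803]
tcp_rot: [[-0.467, 0.884, -0.0], [0.884, 0.467, -0.0], [0.0, -0.0, -1.0]]
force: [-0.3, 0.4, -0.3]
opening: 0.232
```

Request:
send_rows(moves=[[[0,0,0,0.85,1.9,0,-0.54],[0,0,0,0.85,1.9,0,-0.54],[0,0,0,0.85,1.9,0,-0.54],[0,0,0,0.85,1.9,0,-0.54],[0,0,0,0,0,0,-0.54]]])

```text
time_s: 9.15
position: [0.6074, 0.0079, 0.0804]
tcp_rot: [[-0.464, 0.886, 0.002], [0.886, 0.464, 0.0], [-0.001, 0.002, -1.0]]
force: [-0.5, 0.1, 0.2]
opening: 0.23
```

```bash
python3 m.py w7
python3 - <<'E'
from h import *
im=cv2.imread("pics/w7.png")
cv2.imwrite("pics/w7b.png",cv2.resize(im[60:280,180:480],None,fx=2.6,fy=2.6,interpolation=cv2.INTER_CUBIC))
s=readout.read_state();R=np.array(s["tcp_rot"])
# expected pin from previous measurement (tool frame then)
R0=np.array([[.216,.976,0],[.976,-.216,0],[0,0,-1]]);p0=np.array([0.55543,-0.0596,0.0834])
for n,v in (("pin",[75.1,36.3,29.5]),("pivot",[81.2,0,44.3])):
    w=p0+R0@(np.array(v)/1000);print(n,w,(R.T@(w-s["position"])*1000).round(1),proj("wrist",w))
E
```

```text
9.2 [0.60603633 0.00705707 0.08021522] [-0.42102996  0.7945553  -0.40468297] 0.22804603286301448
dark 912.5 ((472.2564697265625, 242.32443237304688), (81.43982696533203, 153.81179809570312), 67.34629821777344) [-22.2 102.3  59.2]
dark 1782.0 ((602.551513671875, 201.4225311279297), (44.048038482666016, 60.532737731933594), 43.82511520385742) [  7.4 186.4  59.2]
pin [0.6070804 0.0058568 0.0539   ] [-1.5  0.4 26.3] [325.36341985 231.68528244]
pivot [0.5729692 0.0196512 0.0391   ] [ 26.5 -23.4  41.1] [286.05873976 179.36178646]
```

View pics/w7b.png

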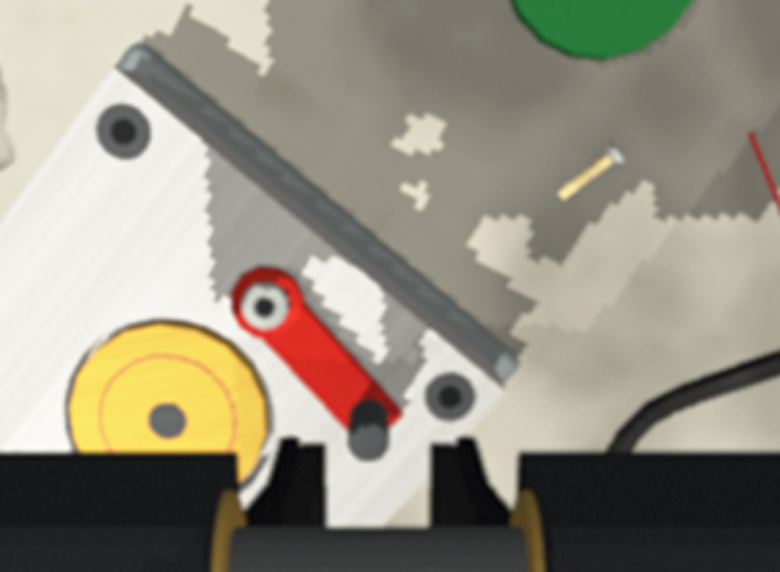

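Pin top at crop (369,442), midway between the fingertips at (307,445) and (452,445); the bar is still open. I lower the fingers round the pin to about 10 mm above the top face.

Request:
send_rows(moves=[[[0,0,0,-0.1,-0.1,0.8,-0.54],[0,0,0,0,0,0.8,-0.54],[0,0,0,0,0,0.8,-0.54],[0,0,0,0,0,0.8,-0.54],[0,0,0,0,0,0.7,-0.54]]])

```text
time_s: 9.7
position: [0.6048, 0.0051, 0.0405]
tcp_rot: [[-0.462, 0.887, -0.001], [0.887, 0.462, 0.0], [0.001, -0.001, -1.0]]
force: [-0.7, 0.2, -0.0]
opening: 0.228
```

Request:
send_rows(moves=[[[0,0,0,-0.2,-0.5,0,-0.54],[0,0,0,-0.2,-0.5,0,-0.54],[0,0,0,-0.2,-0.5,0,-0.54],[0,0,0,-0.1,-0.5,0,-0.54],[0,0,0,-0.1,-0.5,0,-0.54]]])

```text
time_s: 10.2
position: [0.5877, -0.014, 0.0423]
tcp_rot: [[-0.462, 0.887, 0.003], [0.887, 0.462, -0.001], [-0.002, 0.002, -1.0]]
force: [2.7, -0.8, 0.3]
opening: 0.229
```

Request:
send_rows(moves=[[[0,0,0,0.1,-0.5,0,-0.54],[0,0,0,0.1,-0.5,0,-0.54],[0,0,0,0.2,-0.5,0,-0.54],[0,0,0,0.2,-0.5,0,-0.54],[0,0,0,0.2,-0.5,0,-0.54]]])

```text
time_s: 10.7
position: [0.5602, -0.0174, 0.0415]
tcp_rot: [[-0.463, 0.887, -0.001], [0.887, 0.463, 0.001], [0.001, -0.0, -1.0]]
force: [1.9, 1.2, 0.1]
opening: 0.231
```

```bash
python3 m.py w8
python3 - <<'E'
from h import *
im=cv2.imread("pics/w8.png")
cv2.imwrite("pics/w8b.png",cv2.resize(im[60:280,180:480],None,fx=2.6,fy=2.6,interpolation=cv2.INTER_CUBIC))
E
```

```text
10.75 [ 0.55874762 -0.01713027  0.04136217] [-0.19026055  0.24164124  0.22780248] 0.23254350516712494
dark 451.5 ((616.3579711914062, 214.8893585205078), (9.068739891052246, 85.18618774414062), 77.4282455444336) [ 11.  162.9  20. ]
dark 108.0 ((314.5, 111.39985656738281), (11.953524589538574, 12.419557571411133), 0.0) [67.1 -5.3 20.5]
```

View pics/w8b.png

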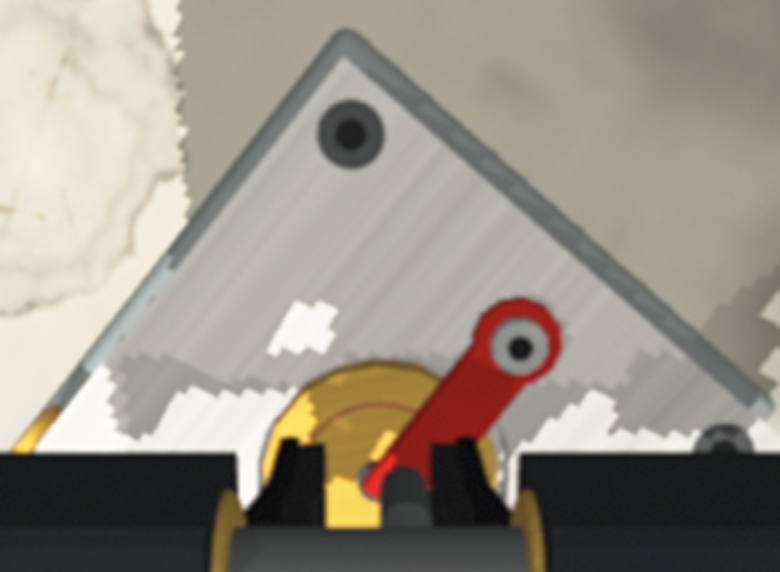

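The bar now lies over the disc, from the pivot at (520,348) to its end at about (380,485), with the pin against the right finger at (407,490). I push a few mm more, watching the force for the stop.

Request:
send_rows(moves=[[[0,0,0,0,-0.1,0,-0.54],[0,0,0,0,-0.1,0,-0.54],[0,0,0,0,-0.1,0,-0.54],[0,0,0,0,-0.1,0,-0.54],[0,0,0,0,0,0,-0.54]]])

```text
time_s: 11.25
position: [0.5584, -0.0182, 0.0414]
tcp_rot: [[-0.462, 0.887, 0.002], [0.887, 0.462, 0.002], [0.001, 0.003, -1.0]]
force: [3.9, 6.9, -2.1]
opening: 0.235
```

Request:
send_rows(moves=[[[0,0,0,0,-0.1,0,-0.54],[0,0,0,0,-0.1,0,-0.54],[0,0,0,0,0,0,-0.54],[0,0,0,0,0,0,-0.54],[0,0,0,0,0,0,-0.54]]])

```text
time_s: 11.75
position: [0.5582, -0.0184, 0.0414]
tcp_rot: [[-0.461, 0.887, 0.005], [0.887, 0.461, 0.003], [-0.0, 0.006, -1.0]]
force: [7.8, 11.1, -4.1]
opening: 0.229
```

Request:
send_rows(moves=[[[0,0,0,0,0.3,0,-0.54],[0,0,0,0,0.4,0,-0.54],[0,0,0,0,0.1,-0.2,-0.54],[0,0,0,0,0,-1.0,-0.54],[0,0,0,0,0,-2.0,-0.54]]])

```text
time_s: 12.25
position: [0.5612, -0.0169, 0.0731]
tcp_rot: [[-0.462, 0.887, -0.004], [0.887, 0.462, 0.001], [0.002, -0.003, -1.0]]
force: [0.5, 0.6, 0.1]
opening: 0.23
```

Request:
send_rows(moves=[[[0,0,0,-0.5,0,-2.0,-0.54],[0,0,0,-1,0,-2.0,-0.54],[0,0,0,-1,0,-2,-0.54],[0,0,0,-1,0,-1,-0.54],[0,0,0,0,0,0,-0.54]]])

```text
time_s: 12.75
position: [0.5808, -0.0496, 0.1456]
tcp_rot: [[-0.461, 0.887, 0.005], [0.887, 0.461, -0.002], [-0.004, 0.003, -1.0]]
force: [0.2, -0.5, 1.0]
opening: 0.231
```

```bash
python3 m.py w9
python3 - <<'E'
from h import *
im=cv2.imread("pics/w9.png")
cv2.imwrite("pics/w9b.png",cv2.resize(im[60:280,180:480],None,fx=2.6,fy=2.6,interpolation=cv2.INTER_CUBIC))
E
```

```text
12.8 [ 0.57933906 -0.04860058  0.14421613] [-0.44010985 -0.59394527  0.54259475] 0.22994266410152842
dark 2786.0 ((27.249311447143555, 176.88519287109375), (48.918853759765625, 84.31336975097656), 7.202744007110596) [  10.2 -252.3  122.9]
dark 107.0 ((635.6025390625, 161.14418029785156), (6.39498233795166, 32.429359436035156), 8.926434516906738) [ 23.9 260.7 123.5]
dark 997.0 ((501.162109375, 189.40252685546875), (97.00582122802734, 153.5072784423828), 47.110042572021484) [ -0.6 151.2 123.4]
dark 1945.0 ((609.2249755859375, 143.75694274902344), (33.870094299316406, 102.00930786132812), 15.945667266845703) [ 38.4 235.3 123.4]
dark 504.5 ((34.29781723022461, 106.92228698730469), (17.315187454223633, 68.28485870361328), 114.79918670654297) [  67.7 -233.5  122.9]
```

View pics/w9b.png

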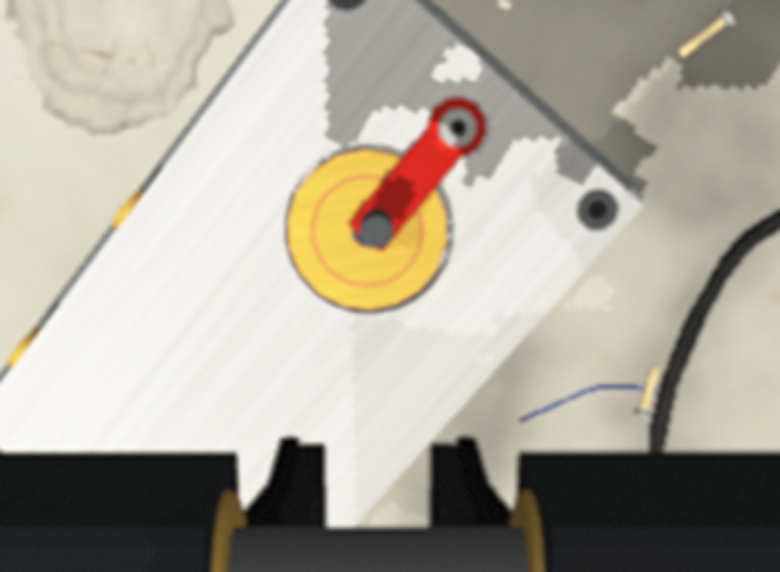

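The bar lies along the housing's -y over the disc: pivot (458,127), pin (377,229), disc centre (369,229) with an even rim gap. I check the angle numerically before handing in.

Run:
```python
from h import *
q=lambda u,v,z:ray("wrist",(180+u/2.6,60+v/2.6),z)[:2]
a=q(458,127,.039);b=q(377,229,.054);d=q(369,229,.029)
v=b-a;ang=np.degrees(np.arctan2(v[1],v[0]));w=d-a
print("keeper deg",ang-(-90-12.5),"r",np.linalg.norm(v),"disc-pivot",np.linalg.norm(w),np.degrees(np.arctan2(w[1],w[0]))+102.5)
```

```text
keeper deg -0.4283728829122566 r 0.0362768843907709 disc-pivot 0.040371235658044624 -0.046725459904976674
```

```bash
python3 -c "
from rig import bot;print(bot.hand_in())"
```

```text
the job is handed in; nothing more can be done
None
```

I pushed the brass disc into the recess with two slightly opened fingers, then swung the red keeper to its stop by its pin. I handed the job in at about 13 s of the 48 s allowed; the hand-in reports no verdict.

- **Disc:** it looked tilted on the rear rim after the main push, so I gave it about 1 mm more and it dropped in. In the last picture it shows an even gap all round. Its centre measures 40.4 mm from the pivot (40.5 mm expected), with no angular offset.
- **Keeper:** it closed against its stop, where the push force rose to about 14 N. The last picture puts it at −0.4° from closed (limit ±6.9°).
- **Clearance:** after the last move the fingers were about 11 cm above the housing and touching nothing. I moved no bystanders on purpose, but I did not measure their positions again at the end.

None of the checks disagreed.

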